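Fetch a paint pot from under a loaded riser shelf with a trigger reacher

TASK

A small paint pot has got pushed under the low riser shelf, which carries full jars and stays where it is. Take the reacher by its grip and trigger, slide it along the bench so that its open jaws stand on either side of the pot, squeeze the trigger until the jaws hold the pot firmly but gently (squeezed hard, its push-on lid pops), and draw the pot well out into the open in front of the shelf, kept in the jaws all the way. Then let the trigger go, so that the jaws open and leave the pot standing upright, and let go of the reacher where it lies flat; never touch the pot with the robot itself, and leave the jars and the sanding block alone.

Things in the scene. Friction and masses are not known exactly. Their poses are not given: they have to be found in the camera images.
- pot: the paint pot to fetch: closed round plastic pot, 40 mm across and 45 mm high with a 42 mm push-on lid (top 9 mm), upright on the bench under the riser; origin at the centre of its underside. About 0.1 kg. Held firmly when each jaw presses with 2 N or more, 5 N a jaw is right, over 11 N a jaw pops the lid
- riser: low plywood riser shelf, fixed: board 170 mm deep (its x) by 250 mm wide (its y), underside 66 mm and top 84 mm above the bench, on four feet 22 mm square centred at x +-68, y +-108 mm. Origin on the bench under its centre. Its front, where the pot is drawn out, is the -x side. The pot stands 60 to 100 mm behind the front edge, within 35 mm of the middle
- riser_front (a point): middle of the riser's front edge, on the bench below it (x = -85 mm of the riser)
- reacher: bench reacher (pick-up tool, 0.27 kg, 34 mm high) lying loose on its side. Origin on the bench midway between grip and trigger; x ahead along the shaft to the jaws, y left, z up. Grip: black ribbed bar along y (y -42 to 54 mm), rear face flat at x = -32 mm, z 0 to 32 mm. Shaft: 14 mm wide at y = 60 mm, from the housing (x -32 to 46, y 45 to 75 mm) to the jaw head (x 184 to 214 mm)
- hold_point (a point): where fingers take hold from above, one behind the grip and one before the trigger, closing along the reacher's x: 18 mm above the reacher's origin. Grip and trigger (a grey bar, 26 mm high) measure 67 mm over their outer faces when released; 25 mm is free before and behind for y of -35 to 20 mm. Fingers that rub it down on the bench make it drag and turn in the hand
- jaw_mid (a point): point midway between the two jaw pads (x = 265, y = 60 mm of the reacher, 19.5 mm up); the pot's axis should be here before squeezing. Pads 28 mm long, 24 mm high, about 64 mm apart when open, jaws 84 mm wide outside. The spring-steel jaws are bent from use: each stands up to 3 mm farther in or out, differently every time
- trigger (a joint): trigger, 0 released (spring), 0.42 rad fully squeezed. 0.1 rad moves its front face by 5.5 mm to the grip and each pad in by 4.5 mm; both pads touch the pot between 0.2 and 0.35 rad. At the finger the spring alone takes 5 N rising evenly to 8 N; pressing on the pot takes besides about 1.8 times the force of one jaw, and each further mm of trigger adds about 2.5 N a jaw
- jar_tall: closed jar with a screw lid, 66 mm across, 85 mm high, standing on the riser; bystander; origin at the centre of its underside
- jar_short: closed jar with a dark lid, 60 mm across, 70 mm high, standing on the riser; bystander; origin at the centre of its underside
- sanding_block: cork sanding block 63 x 104 x 32 mm lying to the right of the reacher; bystander; origin at the centre of its underside

How it is judged:
On the way, in this order (a step that is already met when the one before it is completed fails the run):
1. the jaws squeeze the pot, still under the shelf, from both sides (contact force between reacher and pot above 4 N and horizontal distance between jaw_mid and pot below 0.02 m and value of joint trigger above 0.1 rad and x of pot in the frame of riser above -0.09 m), for 0.2 s.
2. the pot has been drawn out in front of the shelf, still squeezed in the jaws (contact force between reacher and pot above 3 N and horizontal distance between jaw_mid and pot below 0.02 m and x of pot in the frame of riser below -0.125 m), for 0.1 s.
At the end, for the whole second after the job is handed in: the pot stands upright (within 6 degrees) and still on the bench in front of the shelf, its axis at least 35 mm before the board's front edge; the trigger is released, the jaws do not touch the pot, and the reacher lies flat and still on the bench (x of pot in the frame of riser below -0.12 m and angle between pot's own z axis and vertical below 0.1 rad and height (world z) of pot between -0.01 and 0.01 m and linear speed of each of pot, reacher below 0.01 m/s and contact force between reacher and pot below 0.3 N and value of joint trigger below 0.05 rad and angle between reacher's own z axis and vertical below 0.08 rad and height (world z) of reacher between -0.01 and 0.01 m).
It fails at once if the pot is squeezed hard: more than 11 N a jaw (contact force between reacher and pot above 22 N).
It fails at once if the pot is tipped by more than 17 degrees (angle between pot's own z axis and vertical above 0.3 rad).
It fails at once if the robot itself touches the pot (contact force between any of the fingers, the arm and pot above 0.5 N).
It fails at once if a jar on the shelf is moved by more than 15 mm (distance of any of jar_tall, jar_short from where it was at the start of the episode above 0.015 m).
It fails at once if the sanding block is moved by more than 20 mm (distance of sanding_block from where it was at the start of the episode above 0.02 m).
It also fails if it takes over 67 s, if anything falls off the work surface, if the arm or the gripper's body presses on something with over 40 N, if the wrist force passes 120 N, or if a joint passes its speed limit or range.

ROBOT

A 6-joint arm with a two-finger parallel gripper is mounted at the origin on a cart in front of the work surface, level with it; the furniture and walls round the work are solid. World frame = base frame: x ahead of the robot, y to its left, z up, the work surface at z = 0. Lengths are in m, angles in rad, forces in N, time in s.
With the tool pointing down it reaches from about 0.2 to 0.875 m from the base axis. Payload 3.4 kg.
Tool frame: the origin (TCP) lies between the finger pads; the fingertips stand 25 mm ahead of it and the grasp point (between the pads) lies 6 mm ahead of it (r.nose_length is the z of the fingertips in the tool frame, in m); z points along the fingers, y is the line along which they close (so a half turn about z gives the same grasp; the last joint's range is limited). The gripper opens to 94 mm and grips with 3 to 60 N. Pads are 16 mm wide; open, the fingers measure 119 mm over their backs; the gripper's body (75 mm by 177 mm) begins 78 mm behind the grasp point.
Start: joints at [-1.333, 0.276, 1.505, -0, 1.361, -0.121], TCP at [0.202, -0.538, 0.206] pointing down, gripper open.
Joint ranges: [-2.89, 2.89], [-0.75, 2.08], [0.22, 2.7], [-1.18, 4.32], [0.11, 2.71], [-2.7, 2.7]. Speed limits (rad/s): [2.57, 2.57, 3.14, 3.14, 3.14, 3.14].

INTERFACE

Orientations are given as a unit quaternion [w, x, y, z].
In Python, from plant import r, gripper_to, inverse_kinematics, vision, models, telemetry gives the robot as it stands. Calls block until the motion is done:
- r.move_to(position, orientation): joint-space move of the TCP to a pose.
- r.move_l(position, rot=None, vel=0.15, guard=None): straight line of the TCP; rot=None keeps the orientation; vel is the mean speed in m/s. With guard (N) it stops when the force on the tool has changed by that much, and returns True; else False.
- r.movej(angles): joint-space move.
- gripper_to(opening, f_grip=None): finger opening in m; f_grip is the grip in N (None keeps the last); returns when the fingers have stopped.
- r.hold(seconds).
- inverse_kinematics(position, orientation): joint angles nearest the present ones, or None.
- vision.snapshot(name): name is "scene" or "top" or "wrist"; returns the picture (420x560x3 uint8, red, green, blue); there is no depth.
- vision.get_calibration(name): a dict with "fx", "fy", "cx", "cy" (pixels), "position" and "orientation" of the camera in the world. Camera axes: x right, y down, z forward; pixel columns grow to the right and rows downward; lengths in m; the calibration is good to about 2 mm. A picture is of the moment at which its call begins: read the wrist's pose just before it. get_calibration takes no time and is no camera call; for the wrist camera it gives the pose at the moment of the call.
A pose or a line that the arm cannot do raises r.PlanningError and nothing moves.
- r.sign_off(): hands the job in; it is judged then, once.
Trained networks look in the newest picture that a camera, given by its name, has taken for a name from the list of things; names that differ only in an ending like _2 or _b are one class to them, and where a whole thing is asked for, a point or a joint stands for the part that bears it (a point fixed in the world has none). Each returns a list of dicts, best first, with "score" (0 to 1); they miss things now and then, are a little off and sometimes report something else, mostly with a low value. They report only what shows in the picture. A call takes as long as a camera call.
- models.boxes_of(thing, camera): "at" ([x, y, z] in m, in world coordinates, good to about 4 mm: the middle of the surface that is visible of it).
- models.regions_of(thing, camera): "pixels" (420x560 bool, what is visible of it).
- models.mark_of(thing, camera): "at" ([x, y, z] in m, in world coordinates, good to about 4 mm: a listed point, or the origin of a listed thing).
Readings, each from a call of its own:
- telemetry.current_t(): time.
- telemetry.current_joints(): joint angles.
- telemetry.current_dq(): joint speeds.
- telemetry.current_joint_efforts(): joint torques, N m.
- telemetry.current_ee_pos(): TCP position.
- telemetry.current_tool_rot(): TCP orientation.
- telemetry.current_wrist_force(): force on the tool from outside, world axes, zero at the start.
- telemetry.current_torque(): the same for the moment, N m.
- telemetry.current_opening(): finger opening in m.
- telemetry.current_finger_force(): force on a finger pad.
Only numpy, scipy, OpenCV 4.12 (cv2) and the standard library are available. Lean on these libraries where they do the work, as an engineer would, in place of code of your own. Each camera call takes 0.05 s, during which the arm holds its last target. There are 200 camera calls.

## Working session

There is one attempt and no reset: what is moved stays moved. The work goes in short steps, each a Python script; the robot and the scene stay as the last script left them, time stands still between calls to the robot, and variables do not carry over. Pictures are saved under pics/ and viewed, at most 10 in all, crops included, and the job is handed in when it is done.

```bash
ls; mkdir -p pics
python3 - <<'E'
from plant import r, vision, models, telemetry
import cv2, numpy as np
for c in ["scene","top"]:
    im=vision.snapshot(c); cv2.imwrite(f"pics/{c}0.png",im[:,:,::-1])
    k=vision.get_calibration(c); print(c,{a:np.round(b,3) for a,b in k.items()})
    for t in ["pot","riser","riser_front","reacher","hold_point","jaw_mid","trigger","jar_tall","sanding_block"]:
        try: print(t,[(np.round(d["at"],3),round(d["score"],2)) for d in models.mark_of(t,c)[:2]])
        except Exception as e: print(t,e)
print(telemetry.current_t())
E
```

```text
pics
scene {'fx': np.float64(414.239), 'fy': np.float64(414.239), 'cx': np.float64(283.024), 'cy': np.float64(212.821), 'position': array([-0.259,  0.6  ,  0.838]), 'orientation': array([ 0.214, -0.463,  0.772, -0.379])}
pot []
riser [(array([ 0.522,  0.396, -0.003]), 0.81)]
riser_front []
reacher [(array([ 0.476, -0.195,  0.002]), 0.97), (array([ 0.722, -0.079, -0.001]), 0.74)]
hold_point [(array([ 0.483, -0.189,  0.021]), 0.72)]
jaw_mid [(array([0.456, 0.079, 0.018]), 0.6)]
trigger it knows: hold_point, jar_short, jar_tall, jaw_mid, pot, reacher, riser, riser_front, sanding_block
jar_tall [(array([0.593, 0.395, 0.086]), 0.86), (array([ 0.483, -0.188,  0.019]), 0.65)]
sanding_block [(array([ 0.72 , -0.077,  0.004]), 0.96)]
top {'fx': np.float64(538.731), 'fy': np.float64(538.731), 'cx': np.float64(277.893), 'cy': np.float64(208.894), 'position': array([-0.007,  0.38 ,  1.503]), 'orientation': array([ 0.111, -0.503,  0.839, -0.175])}
pot []
riser [(array([ 0.521,  0.395, -0.001]), 0.75)]
riser_front []
reacher [(array([ 0.481, -0.189, -0.   ]), 0.73)]
hold_point [(array([ 0.485, -0.191,  0.019]), 0.79)]
jaw_mid [(array([0.456, 0.08 , 0.019]), 0.61)]
trigger it knows: hold_point, jar_short, jar_tall, jaw_mid, pot, reacher, riser, riser_front, sanding_block
jar_tall [(array([0.594, 0.398, 0.084]), 0.83)]
sanding_block [(array([ 0.726, -0.079,  0.003]), 0.66)]
0.9
```

View pics/scene0.png

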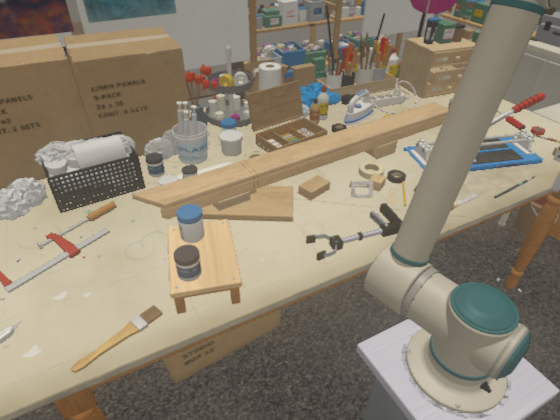

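View pics/top0.png

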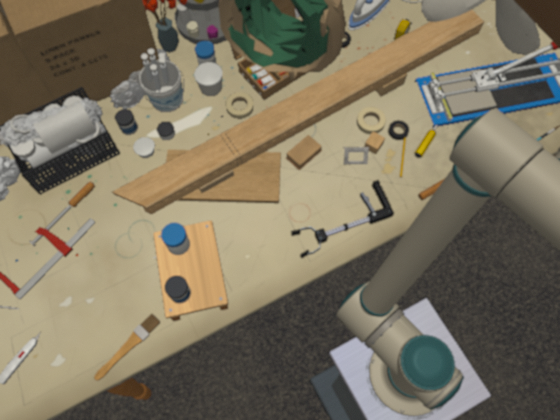

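The scene picture shows the riser at about (205,255) with two jars, its front facing the reacher at about (355,230). The top view shows the same: riser (190,268), reacher (345,225), block (303,152). The pot is hidden. Next I'll fit the yaws and get the wrist camera offset.

```bash
cat > h.py <<'E'
from plant import r, gripper_to, inverse_kinematics, vision, models, telemetry
import cv2, numpy as np
from scipy.spatial.transform import Rotation as R
def rot(q): return R.from_quat(np.r_[q[1:],q[0]])
def quat(M): q=R.from_matrix(M).as_quat(); return np.r_[q[3],q[:3]]
def on_plane(px,k,z):
    d=np.c_[(px[:,0]-k["cx"])/k["fx"],(px[:,1]-k["cy"])/k["fy"],np.ones(len(px))]@rot(k["orientation"]).as_matrix().T
    p=np.array(k["position"]); return (p+d*((z-p[2])/d[:,2])[:,None])[:,:2]
def project(P,k):
    c=(np.atleast_2d(P)-k["position"])@rot(k["orientation"]).as_matrix()
    return c[:,:2]/c[:,2:]*[k["fx"],k["fy"]]+[k["cx"],k["cy"]]
def down(yaw):  # tool z down, tool y (closing) along yaw
    y=np.array([np.cos(yaw),np.sin(yaw),0]); z=np.array([0,0,-1.]); return quat(np.c_[np.cross(y,z),y,z])
E
python3 - <<'E'
from h import *
for c in ["top","scene"]:
    vision.snapshot(c); k=vision.get_calibration(c)
    for t,z in [("riser",.084),("reacher",.03),("jar_tall",.1),("jar_short",.1)]:
        L=models.regions_of(t,c)
        if not L: print(t,"none"); continue
        m=L[0]["pixels"].astype(np.uint8); print(c,t,L[0]["score"],m.sum())
        np.save(f"{c}_{t}.npy",m)
        cs=max(cv2.findContours(m,0,2)[0],key=len)[:,0].astype(float)
        if t=="riser":
            (a,b,g)=cv2.minAreaRect((on_plane(cs,k,z)*1000).astype(np.float32)); print(a,b,g)
k=vision.get_calibration("wrist"); T=rot(telemetry.current_tool_rot()); p=telemetry.current_ee_pos()
print("cam in tool",T.inv().apply(np.array(k["position"])-p), (T.inv()*rot(k["orientation"])).as_matrix().round(3),k["fx"],k["cx"],k["cy"])
print("tool",T.as_matrix().round(3), r.nose_length)
E
```

```text
top riser 0.86 4125
(512.396728515625, 396.9063720703125) (170.49143981933594, 260.5294189453125) 74.98100280761719
top reacher 0.92 1235
top jar_tall 0.62 694
top jar_short 0.73 572
scene riser 0.75 3914
(491.78662109375, 405.1612548828125) (171.43215942382812, 311.3958740234375) 75.07081604003906
scene reacher 0.68 1299
scene jar_tall 0.89 894
scene jar_short 0.61 837
cam in tool [ 0.07162804 -0.00049848 -0.17780463] [[ 0.001 -0.969 -0.248]
 [ 1.     0.001  0.001]
 [-0.001 -0.248  0.969]] 292.25296914051654 280.36132066057667 207.22542262189268
tool [[ 0.936  0.351  0.   ]
 [ 0.351 -0.936 -0.   ]
 [-0.     0.    -1.   ]] 0.025
```

```bash
cat >> h.py <<'E'
CO=np.array([.0716,-.0005,-.1778]); 
CR=np.array([[.001,-.969,-.248],[1,.001,.001],[-.001,-.248,.969]]); U,_,V=np.linalg.svd(CR); CR=U@V
def cam_pose(pos,az,pitch,roll):  # -> tcp pos, quat ; image up = up when roll=0
    f=np.array([np.cos(az)*np.cos(pitch),np.sin(az)*np.cos(pitch),-np.sin(pitch)])
    rt=np.cross(f,[0,0,1]); rt/=np.linalg.norm(rt); M=np.c_[rt,np.cross(f,rt),f]@R.from_euler('z',roll).as_matrix()
    T=M@CR.T; return pos-T@CO, quat(T)
E
python3 - <<'E'
from h import *
a=np.radians(75); u=np.array([np.cos(a),np.sin(a)]); F=np.array([.522,.396])-.085*u
j0=np.array(telemetry.current_joints()); out=[]
for az in np.radians([40,60,75,90,110]):
  for d in [.2,.28,.36]:
    for h in [.16,.22,.28]:
      tgt=F+.06*u; pos=np.r_[tgt-(d+.06)*np.array([np.cos(az),np.sin(az)]),h]
      pitch=np.arctan2(h-.03,d+.06)
      for roll in np.radians([0,90,180,270]):
        for dp in [-.2,0,.2]:
          p,q=cam_pose(pos,az,pitch+dp,roll)
          if p[2]<.08: continue
          j=inverse_kinematics(p,q)
          if j is not None:
            out.append((np.abs(np.array(j)-j0).max(),np.degrees(az).round(),d,h,round(np.degrees(roll)),dp,p.round(3),np.round(j,2)))
out.sort(key=lambda o:o[0]); print(len(out)); 
for o in out[:14]: print(*o)
E
```

```text
332
0.8587025449976498 90.0 0.36 0.28 0 0.2 [0.516 0.076 0.134] [-0.6   0.57  1.83  0.82  1.56 -0.98]
0.8622108034666134 90.0 0.28 0.28 0 0.2 [0.516 0.141 0.122] [-0.47  0.5   1.9   0.85  1.42 -0.91]
0.8768934237765752 90.0 0.36 0.28 90 0.2 [0.49  0.092 0.152] [-0.6   0.27  2.07  0.88  1.26  0.59]
0.877419404289209 110.0 0.36 0.28 90 0 [0.58  0.122 0.183] [-0.46  0.55  1.65  0.86  1.62  0.63]
0.8873818222753904 110.0 0.36 0.22 90 0.2 [0.583 0.113 0.109] [-0.45  0.6   1.7   0.82  1.48  0.54]
0.9023125153422944 110.0 0.36 0.28 90 0.2 [0.587 0.101 0.152] [-0.43  0.5   1.66  0.76  1.48  0.63]
0.9063064199996594 110.0 0.36 0.22 90 0 [0.576 0.131 0.141] [-0.47  0.66  1.7   0.91  1.63  0.55]
0.9240809395322227 90.0 0.28 0.28 90 0.2 [0.49  0.159 0.139] [-0.41  0.21  2.11  0.91  1.08  0.7 ]
0.9266102274221106 90.0 0.36 0.28 0 0 [0.516 0.102 0.161] [-0.6   0.64  1.86  0.92  1.67 -1.05]
0.9364955301715931 110.0 0.36 0.28 0 0 [0.608 0.119 0.161] [-0.4   0.82  1.37  0.86  1.95 -0.87]
0.9365911694679614 110.0 0.36 0.22 0 0.2 [0.612 0.108 0.088] [-0.4   0.87  1.39  0.79  1.83 -0.94]
0.9387724361799323 110.0 0.36 0.22 0 0 [0.604 0.13  0.119] [-0.39  0.92  1.4   0.89  1.95 -0.95]
0.9391120666409232 110.0 0.36 0.28 0 0.2 [0.617 0.094 0.134] [-0.39  0.77  1.35  0.74  1.84 -0.86]
0.9501333792718297 110.0 0.36 0.16 90 0 [0.573 0.139 0.104] [-0.47  0.77  1.72  0.95  1.65  0.46]
```

Run:
```python
from h import *
a=np.radians(75); u=np.array([np.cos(a),np.sin(a)]); F=np.array([.522,.396])-.085*u
az=np.radians(90); d=.36;h=.22
pos=np.r_[F+.06*u-(d+.06)*np.array([np.cos(az),np.sin(az)]),h]
p,q=cam_pose(pos,az,np.arctan2(h-.03,d+.06),0); print(p)
r.move_to(p,q); r.hold(.3)
k=vision.get_calibration("wrist"); im=vision.snapshot("wrist")
import pickle; pickle.dump(k,open("k1.pkl","wb"))
for t in ["pot","riser","riser_front","jaw_mid","reacher"]: print(t,[(np.round(o["at"],4),round(o["score"],2)) for o in models.mark_of(t,"wrist")[:2]])
L=models.regions_of("pot","wrist")
print(len(L))
cv2.imwrite("pics/w1.png",im[:,:,::-1])
if L: np.save("pot1.npy",L[0]["pixels"]); ys,xs=np.where(L[0]["pixels"]); print(xs.min(),xs.max(),ys.min(),ys.max())
print(telemetry.current_t())
```

```text
[0.51579721 0.1145437  0.11865435]
pot [(array([0.5082, 0.3928, 0.0013]), 0.73)]
riser []
riser_front []
jaw_mid []
reacher []
2
267 290 199 223
4.5833
```

View pics/w1.png

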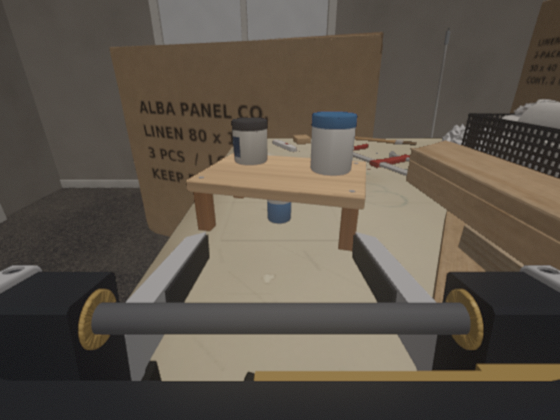

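The wrist view shows the blue pot under the riser at (279,211), base row about 222. The front feet end at about (205,230) and (349,248), and both jars are on top.

Run:
```python
from h import *
import pickle; k=pickle.load(open("k1.pkl","rb"))
m=np.load("pot1.npy"); ys,xs=np.where(m)
f=on_plane(np.array([[(xs.min()+xs.max())/2,ys.max()+.5]]),k,0)[0]; c=np.array(k["position"])[:2]
n=(f-c)/np.linalg.norm(f-c); print("pot geo",f+.02*n)
print("feet front-bottom",on_plane(np.array([[205,230],[349,248.]]),k,0))
a=np.radians(75); u=np.array([np.cos(a),np.sin(a)]); v=np.array([-u[1],u[0]]); O=np.array([.522,.396])
for P in [f+.02*n,np.array([.5082,.3928])]: print("in riser",(P-O)@u,(P-O)@v)
C=[np.r_[O+x*u+y*v,z] for x in(-85,) for y in(-125,125) for z in(66,84) for x,y,z in[(x/1e3,y/1e3,z/1e3)]]
Ft=[np.r_[O-.079*u+y*v,0] for y in(-.108,.108)]
print("corners",project(C,k).round(),"feet",project(Ft,k).round(), "pot pred", project([.5082,.3928,.0],k))
# reacher yaw fit: outline model vs masks
from scipy.optimize import minimize
def rects(th,o):
    w=np.array([np.cos(th),np.sin(th)]);n=np.array([-w[1],w[0]])
    return [np.array([o+x*w+y*n for x,y in((a,c),(b,c),(b,d),(a,d))]) for a,b,c,d in((-32,-14,-42,54),(-32,46,45,75),(46,184,53,67),(184,214,35,85)) for a,b,c,d in[(a/1e3,b/1e3,c/1e3,d/1e3)]]
for cam in("top","scene"):
    kk=vision.get_calibration(cam); M=np.load(f"{cam}_reacher.npy")
    # shaft direction: mask pts on plane z=.02 within shaft zone
    P=on_plane(np.argwhere(M)[:,::-1].astype(float),kk,.02)
    th=np.radians(82.5);o=np.array([.482,-.191])
    for _ in range(6):
        w=np.array([np.cos(th),np.sin(th)]);n=np.array([-w[1],w[0]])
        X=(P-o)@w;Y=(P-o)@n; s=(X>.06)&(X<.175)&(abs(Y-.06)<.016)
        l=cv2.fitLine(P[s].astype(np.float32),2,0,.0001,.0001).ravel(); th=np.arctan2(abs(l[1]),l[0]*np.sign(l[1]))
        o=o+n*(((l[2:]-o)@n)-.06)
    print(cam,np.degrees(th),o,s.sum(),"rear x",np.percentile(X[(Y<.05)],1))
```

```text
pot geo [0.51186625 0.3904762 ]
feet front-bottom [[0.39823041 0.34855244]
 [0.61053388 0.2973363 ]]
in riser -0.007958386426006372 0.008358788187124905
in riser -0.006662665466539848 0.012501555458461102
corners [[365. 210.]
 [285. 169.]
 [214. 173.]
 [285. 169.]] feet [[346. 250.]
 [204. 230.]] pot pred [[276.32400508 217.3554327 ]]
top 82.25912 [ 0.47983713 -0.19071316] 209 rear x -0.033939350446153295
scene 82.206314 [ 0.48021671 -0.19075549] 224 rear x -0.038637592055099035
```

Riser pose checks out against the feet. The pot is at about (0.511, 0.391), 77 mm behind the edge. Now hover over the reacher and refine.

Run:
```python
from h import *
th=np.radians(82.2); o=np.array([.481,-.190]); w=np.array([np.cos(th),np.sin(th)]); n=np.array([-w[1],w[0]])
p=telemetry.current_ee_pos(); r.move_l([p[0],p[1],.2])
H=o+.0015*w+.006*n
best=None
for y in (th,th-np.pi):
    j=inverse_kinematics([*H,.16],down(y)); print(y,None if j is None else np.round(j,2), np.round(inverse_kinematics([.49,.12,.03],down(y)),2))
    if j is not None and (best is None or abs(j[5])<best[0]): best=(abs(j[5]),y)
y=best[1]; print("use",y); open("yaw.txt","w").write(str(y))
r.move_to([*H,.16],down(y)); gripper_to(.084,4); r.hold(.2)
vision.snapshot("wrist"); k=vision.get_calibration("wrist")
for c in["wrist","top","scene"]:
    if c!="wrist": vision.snapshot(c)
    for t in["hold_point","jaw_mid","reacher"]: print(c,t,[(np.round(q["at"],4),round(q["score"],2)) for q in models.mark_of(t,c)[:1]])
    if c=="wrist": cv2.imwrite("pics/w2.png",vision.snapshot("wrist")[:,:,::-1])
print(project([[*(o-.032*w),.032],[*(o+.035*w),.026],[*(o+.265*w+.06*n),.0195]],k), telemetry.current_t(), telemetry.current_wrist_force())
```

```text
1.4346606451393389 [-0.51  0.21  1.71 -0.    1.22 -1.95] [ 0.1   0.34  1.91 -0.    0.89 -1.33]
-1.7069320084504542 [-0.51  0.21  1.71 -0.    1.22  1.19] [ 0.1   0.34  1.91 -0.    0.89  1.81]
use -1.7069320084504542
wrist hold_point [(array([ 0.4782, -0.1949,  0.0141]), 0.62)]
wrist jaw_mid []
wrist reacher [(array([ 0.4832, -0.1908, -0.0005]), 0.93)]
top hold_point []
top jaw_mid [(array([0.4573, 0.0806, 0.017 ]), 0.6)]
top reacher []
scene hold_point [(array([ 0.4853, -0.187 ,  0.0182]), 0.85)]
scene jaw_mid [(array([0.456 , 0.0799, 0.0169]), 0.65)]
scene reacher [(array([ 4.795e-01, -1.927e-01, -2.000e-04]), 0.78)]
[[311.83887092 195.70697326]
 [249.75135564 194.50511081]
 [ 53.58474931 243.80828477]] 8.4583 [-0.67405159  0.21566913  0.51764132]
```

View pics/w2.png

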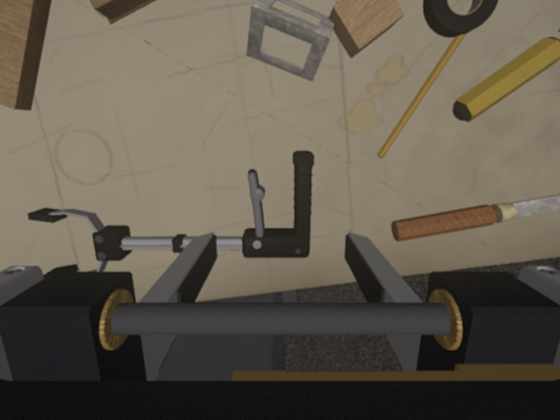

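The view shows the grip's rear face at about (312,195) and the trigger front at about (252,195). The shaft runs along row 243 and the jaws sit near (45,214) and (60,270), all matching the prediction. Descend and grip lightly.

Run:
```python
from h import *
p=telemetry.current_ee_pos()
print(r.move_l([p[0],p[1],.06],vel=.1,guard=8), r.move_l([p[0],p[1],.028],vel=.05,guard=8), telemetry.current_ee_pos(), telemetry.current_wrist_force())
gripper_to(.06,3.5); r.hold(.3)
print(telemetry.current_opening(), telemetry.current_finger_force(), telemetry.current_wrist_force(), telemetry.current_t())
```

```text
False False [ 0.47534834 -0.18775796  0.02796518] [ 0.35802757 -0.31171584 -0.33108454]
0.06679480547856523 3.499995321035385 [-0.1550582   0.52305954  3.68130186] 11.1167
```

```bash
cat >> h.py <<'E'
def shaft_fit(cam,th,o):
    kk=vision.get_calibration(cam); vision.snapshot(cam); L=models.regions_of("reacher",cam)
    jm=[(np.round(q["at"],4),round(q["score"],2)) for q in models.mark_of("jaw_mid",cam)[:1]]
    if not L: return None,None,jm
    P=on_plane(np.argwhere(L[0]["pixels"])[:,::-1].astype(float),kk,.02)
    for _ in range(6):
        w=np.array([np.cos(th),np.sin(th)]);n=np.array([-w[1],w[0]])
        X=(P-o)@w;Y=(P-o)@n; s=(X>.06)&(X<.175)&(abs(Y-.06)<.016)
        if s.sum()<30: return None,None,jm
        l=cv2.fitLine(P[s].astype(np.float32),2,0,.0001,.0001).ravel(); th=np.arctan2(abs(l[1]),l[0]*np.sign(l[1]))
        o=o+n*(((l[2:]-o)@n)-.06)
    return np.degrees(th),o,jm
E
python3 - <<'E'
from h import *
th=np.radians(82.2); w=np.array([np.cos(th),np.sin(th)]); n=np.array([-w[1],w[0]]); pot=np.array([.5105,.391])
tgt=pot-.09*w-(.2635*w+.054*n)
print(tgt, r.move_l([*tgt,.028],vel=.06,guard=15)); r.hold(.2)
print(telemetry.current_ee_pos(),telemetry.current_opening(), telemetry.current_finger_force(), telemetry.current_wrist_force(), telemetry.current_t())
h=np.array(telemetry.current_ee_pos())[:2]; o=h-.0015*w-.006*n
print("expect",o,h+.2635*w+.054*n)
for c in("top","scene"): print(c,*shaft_fit(c,th,o))
cv2.imwrite("pics/s3.png",cv2.resize(vision.snapshot("scene")[130:310,150:430,::-1],None,fx=2.8,fy=2.8))
E
```

```text
[0.51602493 0.033442  ] False
[0.51599617 0.03340343 0.02797588] 0.06668960794175555 3.50735105574131 [-1.57297045 -1.61504337  3.23038255] 15.2167
expect [0.52173708 0.03110302] [0.49825684 0.30179413]
top 82.92214 [0.52050999 0.03128839] [(array([0.4903, 0.3012, 0.0194]), 0.83)]
scene 82.503845 [0.51968119 0.0313867 ] [(array([0.4926, 0.2982, 0.0148]), 0.58)]
```

View pics/s3.png

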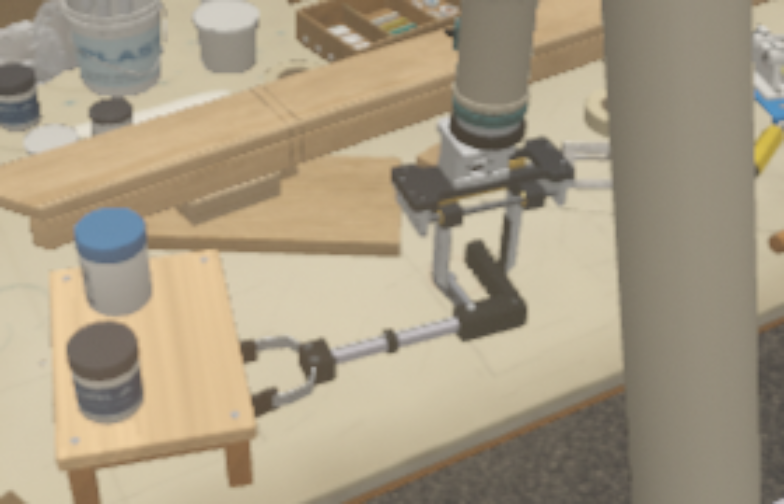

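The jaws are at the shelf edge. The shaft fit puts jaw_mid at about (0.4935, 0.302), so I'll correct for that in the final slide and stop 7 mm short of the pot's axis.

Run:
```python
from h import *
y=float(open("yaw.txt").read()); h=np.array(telemetry.current_ee_pos())[:2]
d=np.array([.013,.082])
for f,dy in((.4,.0122),(1,.0122)):
    print(r.move_l([*(h+f*d),.028],rot=down(y-dy),vel=.04,guard=15))
r.hold(.2)
print(telemetry.current_ee_pos(),telemetry.current_opening(), telemetry.current_finger_force(), telemetry.current_wrist_force(), telemetry.current_t())
for c in("top","scene","top","scene"):
    t,o,jm=shaft_fit(c,np.radians(82),np.array([.533,.113])); 
    if t: w=np.array([np.cos(np.radians(t)),np.sin(np.radians(t))]); o=o+w*0; print(c,t,o,"jaw",o+.265*w+.06*np.array([-w[1],w[0]]),jm)
    else: print(c,jm)
```

```text
False
False
[0.52894097 0.11561177 0.02797095] 0.06701068321338129 3.506467826664448 [ 0.88765447 -0.20058265  0.69874165] 18.1333
top 82.99973 [0.53463519 0.11280421] jaw [0.50737904 0.38314122] []
scene 82.28531 [0.53326    0.11296553] jaw [0.50937673 0.38362135] [(array([ 0.5205,  0.4   , -0.0029]), 0.57)]
top 82.471016 [0.53322927 0.11297562] jaw [0.50846888 0.38355263] []
scene 83.153786 [0.53553452 0.11269356] jaw [0.50755164 0.38295631] []
```

Run:
```python
from h import *
for f in (5,6,7,8,9,10,12,14):
    gripper_to(.040,f); r.hold(.15)
    print(f,round(telemetry.current_opening()*1000,2), round(telemetry.current_finger_force(),2), np.round(telemetry.current_wrist_force(),2))
print(telemetry.current_t())
for c in("top","scene","top","scene"):
    t,o,jm=shaft_fit(c,np.radians(82),np.array([.533,.120])); print(c,t,o)
```

```text
5 66.44 4.99 [0.37 0.38 0.24]
6 64.83 5.99 [-0.3  -1.47  0.1 ]
7 58.45 6.97 [ 0.48 -0.83 -0.79]
8 53.16 7.94 [ 0.44 -0.51 -0.5 ]
9 52.56 8.93 [ 0.7  -0.79 -1.02]
10 52.65 9.93 [ 1.44 -0.64 -1.02]
12 52.36 11.91 [ 0.07 -1.41 -0.65]
14 51.99 13.88 [ 1.12 -0.35 -0.68]
21.7917
top 82.46712 [0.53281043 0.12003581]
scene 82.62561 [0.53346542 0.11995545]
top 83.849815 [0.53474291 0.11985464]
scene 83.79597 [0.53494522 0.119863  ]
```

The opening stopped firmly at 53 mm, about 0.25 rad, so the pot is between the jaws. Raise the grip to 16 N (about 5 N a jaw) and draw it out.

Run:
```python
from h import *
gripper_to(.040,16); r.hold(.4)
t=np.radians(82.5); w=np.array([np.cos(t),np.sin(t)]); h=np.array(telemetry.current_ee_pos())[:2]
for s in (0,.04,.08,.12,.17):
    if s: r.move_l([*(h-s*w),.028],vel=.045,guard=20)
    print(s,round(telemetry.current_opening()*1000,2), round(telemetry.current_finger_force(),2), np.round(telemetry.current_wrist_force(),2))
r.hold(.3); print(telemetry.current_ee_pos(),telemetry.current_t())
for c in("top","scene"):
    im=vision.snapshot(c); print([(np.round(q["at"],4),round(q["score"],2)) for q in models.mark_of("pot",c)[:2]],[(np.round(q["at"],4),round(q["score"],2)) for q in models.mark_of("jaw_mid",c)[:1]])
    if c=="scene": cv2.imwrite("pics/s4.png",cv2.resize(im[130:310,150:430,::-1],None,fx=2.8,fy=2.8))
```

```text
0 51.49 15.85 [ 0.27 -0.81 -1.1 ]
0.04 51.6 15.88 [-0.15 -0.56 -0.9 ]
0.08 51.52 15.88 [ 1.35 -0.82 -1.03]
0.12 51.26 15.88 [-0.56 -1.4  -0.83]
0.17 51.15 15.88 [-0.22 -2.09 -0.62]
[ 0.50696709 -0.05324961  0.02807751] 27.6917
[(array([0.4872, 0.2274, 0.0008]), 0.6)] [(array([0.4871, 0.219 , 0.0182]), 0.68)]
[(array([0.4866, 0.2243, 0.    ]), 0.57)] [(array([0.486 , 0.2197, 0.018 ]), 0.73)]
```

View pics/s4.png

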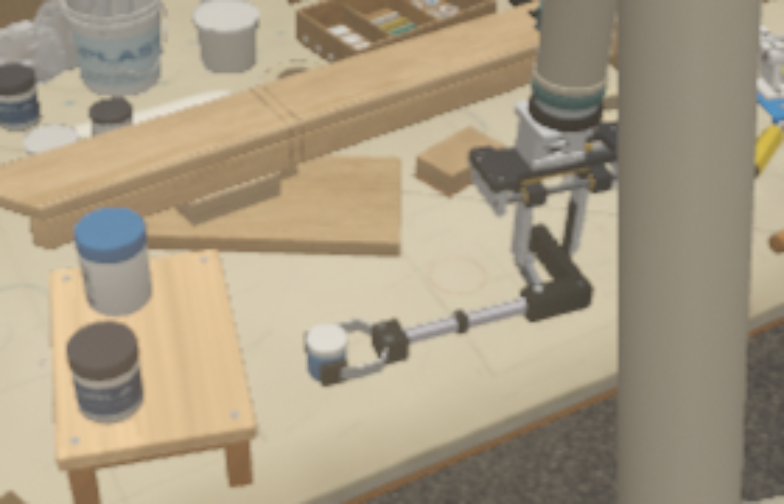

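The pot is upright in the jaws in front of the shelf, at about (327,352) in the crop, with riser x near -0.17. Release gradually.

Run:
```python
from h import *
for g in (.053,.055,.057,.059,.061,.063,.065,.067,.070,.076,.084):
    gripper_to(g,8); r.hold(.05)
r.hold(.3); print(telemetry.current_opening(),telemetry.current_finger_force(),telemetry.current_wrist_force())
p=telemetry.current_ee_pos(); print(r.move_l([p[0],p[1],.06],vel=.04,guard=8)); r.move_l([p[0],p[1],.2],vel=.15)
r.hold(.5); print(telemetry.current_t())
for c in("top","scene"):
    im=vision.snapshot(c); print([(np.round(q["at"],4),round(q["score"],2)) for t in("pot","jaw_mid","reacher") for q in models.mark_of(t,c)[:1]])
    cv2.imwrite(f"pics/{c}5.png",cv2.resize(im[130:310,150:430,::-1],None,fx=2.8,fy=2.8))
```

```text
0.08389609531468992 0.0 [-0.12331702  0.15672744 -0.13447717]
False
34.4
[(array([ 4.893e-01,  2.250e-01, -1.000e-04]), 0.61), (array([0.4886, 0.2142, 0.0178]), 0.61), (array([ 5.127e-01, -5.790e-02,  5.000e-04]), 0.9)]
[(array([0.4872, 0.2252, 0.0031]), 0.73), (array([0.4857, 0.2145, 0.0153]), 0.62), (array([ 0.5113, -0.0602, -0.    ]), 0.62)]
```

View pics/scene5.png

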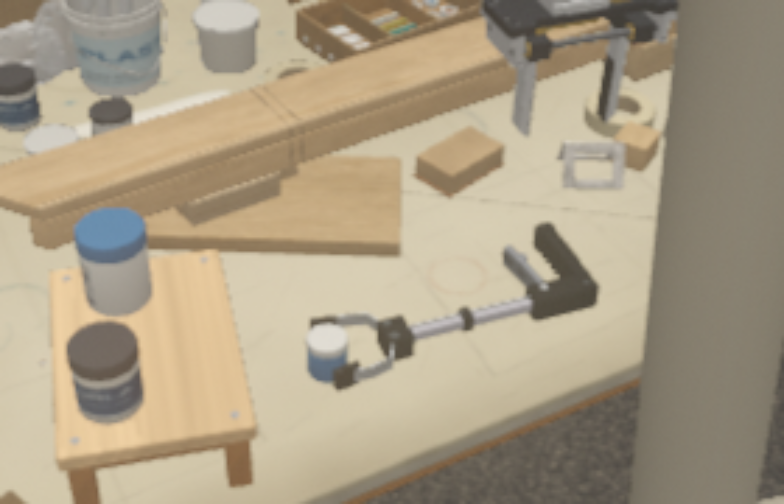

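View pics/top5.png

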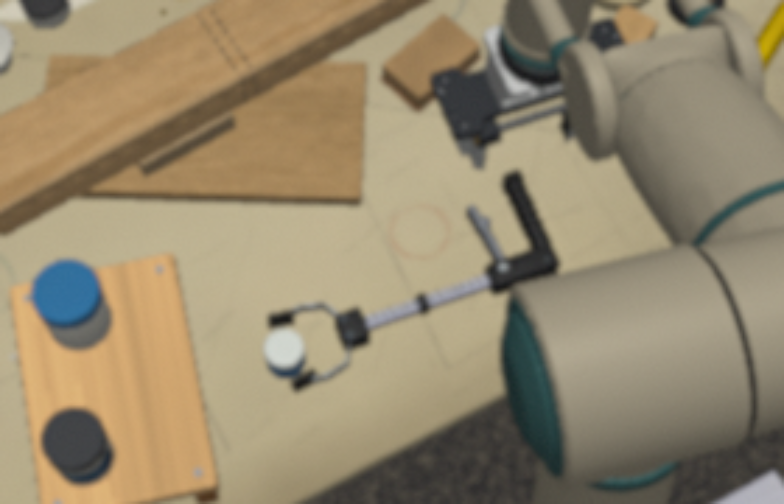

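Both views show the pot upright between the open jaws with the trigger released, but it looks close to the lower pad, so I'll check the gap numerically from a wrist view overhead.

Run:
```python
from h import *
y=float(open("yaw.txt").read())
# camera straight-ish above jaws: look down on (0.488,0.21) from z~.33
t=np.array([.488,.215,.02]); pos=t+np.array([0,-.0,.30])
done=False
for pitch in (1.5,1.35,1.2):
  for az in np.radians(np.arange(-180,180,30)):
    q3=t+.3*np.array([-np.cos(az)*np.cos(pitch),-np.sin(az)*np.cos(pitch),np.sin(pitch)])
    p,q=cam_pose(q3,az,pitch,0); j=inverse_kinematics(p,q)
    if j is None or p[2]<.12 or np.linalg.norm(p[:2]-[.487,.225])<.05: continue
    if done is False or np.abs(np.array(j)-telemetry.current_joints()).max()<done[0]: done=(np.abs(np.array(j)-telemetry.current_joints()).max(),p,q,pitch,az)
  if done: break
print(done); r.move_to(done[1],done[2]); r.hold(.2)
k=vision.get_calibration("wrist"); im=vision.snapshot("wrist")
print(project([[.488,.225,0],[.488,.225,.045]],k))
print([(t_,np.round(q["at"],4)) for t_ in("pot","jaw_mid","reacher") for q in models.mark_of(t_,"wrist")[:1]],telemetry.current_t())
c=project([[.488,.215,.02]],k)[0].astype(int); x0=np.clip(c[0]-100,0,360);y0=np.clip(c[1]-75,0,270)
cv2.imwrite("pics/w6.png",cv2.resize(im[y0:y0+150,x0:x0+200,::-1],None,fx=4,fy=4))
```

```text
(np.float64(0.7778527527578203), array([0.44590886, 0.19038957, 0.12179175]), array([-0.0609633 ,  0.9393377 ,  0.25124096,  0.22540218]), 1.35, np.float64(0.5235987755982988))
[[271.41249717 207.68485054]
 [270.00396579 197.32541548]]
[('pot', array([ 0.4832,  0.226 , -0.0005]))] 36.225
```

View pics/w6.png

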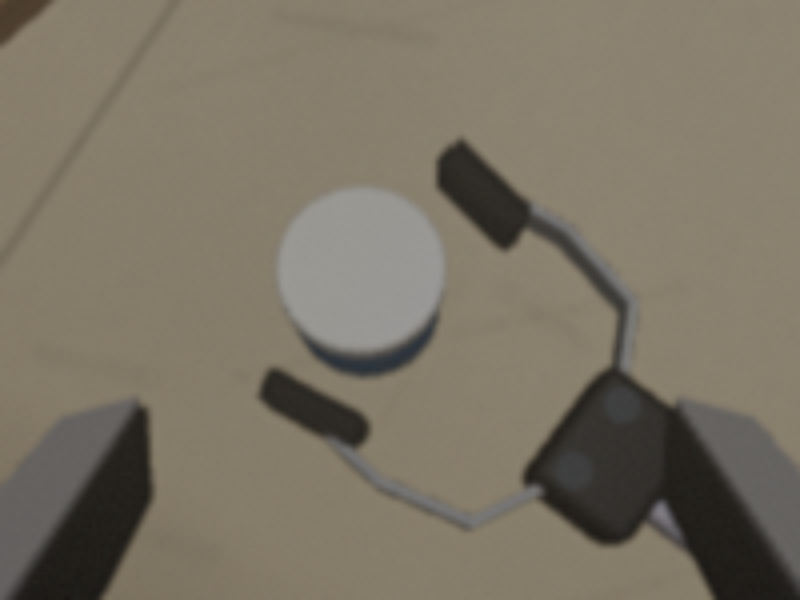

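The view shows bench visible between the pot (362,290) and both pads (315,405) and (483,195), so the pot stands free. Sign off after rising straight up.

Run:
```python
from h import *
p=telemetry.current_ee_pos(); r.move_l([p[0],p[1],.2],vel=.1); r.hold(.5); print(r.sign_off(), telemetry.current_t())
```

```text
the job is handed in; nothing more can be done
the job is handed in; nothing more can be done
```

I handed the job in with the pot standing upright about 90 mm in front of the shelf, clear of both open jaws, and the reacher released and lying flat; the sign-off call gave no verdict.

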